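# Lock the barrel of a cigar draw tester

## Task

On the draw tester with the brass lock ring, push the red-knobbed hold bolt fully home towards the barrel so that the barrel is held, then turn the brass knurled lock ring clockwise (seen from above) as far as it goes. The barrel must keep its setting, not turning along with the ring, and the other tester with the black ring must not be touched.

Things in the scene. Friction and masses are not known exactly. Their poses are not given: they have to be found in the camera images.
- tester: The tester to lock: grey bench fixture fixed in the left or right bay of the table, with a BRASS knurled ring round an upright barrel. Origin: on the table, on the vertical axis of barrel and ring; z up; +x points from the bolt's red knob to the barrel. Base plate x -140 to +50 mm, 90 wide, top 12 high; bolt guide x -138 to -58, 32 wide, 59 high; housing 80 in diameter, 50 high.
- hold_bolt (a joint): Slide of the bolt in m: 0 out, 0.030 home (stop), starts at 0 to 0.004. Upright red round knob, 18 mm in diameter, 64 to 98 mm above the table, centre at x = -115 mm + this value, y = 0 in the tester's frame. Moves by the knob along the tester's +x with about 2 N, stays where left. Home, its tongue stands between two lugs of the barrel and keeps the barrel from turning.
- lock_ring (a joint): Brass ring's turn on the barrel in rad, growing clockwise seen from above: starts at 0 to 0.3, stops hard at 1.2 (locked, its white line at the barrel's red line); stays where left. Ring 52 mm in diameter, 62 to 90 mm above the table: grip it across from above, barrel between the fingers. It drags on the barrel with 0.1 N m, so an unheld barrel turns along with it.
- barrel (a joint): Turn of the barrel in the housing in rad, clockwise from above positive; 0 = its setting, where it starts. Turns easily (0.02 N m) while the bolt is out; some 3 degrees of play with the bolt home. Aluminium tube 31 mm in diameter, top 112 mm above the table, red line on the bolt's side; flange 68 mm in diameter below the ring, top 58 mm high, its lugs reaching 48 mm out towards the bolt.
- other_tester: The other tester, in the other bay: same shape, size and frame, but with a BLACK ring and its bolt already home. Already locked, nothing on it moves; not to be touched.

How it is judged:
On the way, in this order (a step that is already met when the one before it is completed fails the run):
1. the hold bolt is pushed home (past 20 of its 30 mm) before the lock ring is turned (value of joint hold_bolt above 0.02 m and value of joint lock_ring below 0.6 rad), for 0.2 s.
2. the lock ring is turned clockwise to within 0.25 rad of its stop (value of joint lock_ring above 0.95 rad), for 0.2 s.
At the end, for the whole second after the job is handed in: The hold bolt stands past 20 of its 30 mm, the brass lock ring is turned past 0.95 rad (its stop is at 1.2), and the barrel is within 0.17 rad (10 degrees) of its setting (value of joint hold_bolt above 0.02 m and value of joint lock_ring above 0.95 rad and value of joint barrel between -0.17 and 0.17 rad); the robot touches nothing.
It fails at once if the barrel is turned more than 0.2 rad from its setting (value of joint barrel above 0.2 rad or value of joint barrel below -0.2 rad).
It fails at once if the other tester is touched with more than 2 N (contact force between any of the fingers, the arm and other_tester above 2 N).
It also fails if it takes over 48 s, if anything falls off the work surface, if the arm or the gripper's body presses on something with over 40 N, if the wrist force passes 120 N, or if a joint passes its speed limit or range.

## Robot

A 6-joint arm with a two-finger parallel gripper is mounted at the origin on a cart in front of the work surface, level with it; the furniture and walls round the work are solid. World frame = base frame: x ahead of the robot, y to its left, z up, the work surface at z = 0. Lengths are in m, angles in rad, forces in N, time in s.
With the tool pointing down it reaches from about 0.325 to 0.85 m from the base axis. Payload 15.5 kg.
Tool frame: the origin (TCP) lies midway between the tips of the shut fingers; the grasp point (between the pads) lies 19 mm behind it; z points along the fingers, y is the line along which they close (so a half turn about z gives the same grasp; the last joint's range is limited). The gripper opens to 91 mm and grips with 3 to 60 N. Pads are 32 mm wide; open, the fingers measure 118 mm over their backs; the gripper's body (76 mm by 178 mm) begins 60 mm behind the grasp point.
Start: joints at [1.143, 0.494, 1.345, -0, 1.302, -0.096], TCP at [0.204, 0.591, 0.191] pointing down, gripper open.
Joint ranges: [-2.91, 2.91], [-0.82, 2.16], [0.22, 2.67], [-1.22, 4.37], [0.12, 2.79], [-3.08, 3.08]. Speed limits (rad/s): [1.89, 1.89, 2.57, 3.01, 3.01, 3.01].

## Interface

Orientations are given as a unit quaternion [x, y, z, w].
In Python, from plant import observe, vision, r gives the robot as it stands.
- The arm moves only by the tool drive_tool, never from a script. Its argument "increments" is a list of rows, each an object of numbers: "rx", "ry", "rz": the turn, a rotation vector about the tool's x, y, z in rad; "dx", "dy", "dz": the shift along the tool's x, y, z in cm; "jaw": the finger opening in cm, from 0 to 9.12. A call has 1 to 10 rows; each row shifts and turns the commanded pose from where the row before left it, along the tool's axes as they then stand; what a row does not reach is not made up. A row lasts 1/8 s, in which the tool goes at most 62.5 mm and 10.7 degrees, less where a joint would pass 70% of its speed; a pose out of reach is approached as far as the arm can. A call is refused whole if a number of a shift passes 6.25 or a number of a turn 0.188, either way. A call with a gripper value outside its range is refused whole. The fingers move at their own pace and stop on an object; the grip force is fixed at half the most. Time passes only in rows, so rows that do not move let the fingers close. It gives the time, the measured TCP pose, the force, the opening and the grip force at its end, in the units of the state.
- observe(): the state, without advancing time (a new reading comes with each control period).
- vision.capture(name): name is "scene" or "top" or "wrist"; returns a dict with "img" (480x640x3 uint8, blue, green, red), "z_map" (480x640 float32, m along the optical axis (not along the pixel's ray), 0 where there is no reading), "fx", "fy", "cx", "cy" (pixels), "world_to_cam" (4x4, takes a point from world to camera coordinates); the wrist camera has in their place "tool_from_camera" (4x4, takes a point from camera to tool coordinates, whose origin is the TCP and whose axes are the flange's). Camera axes: x right, y down, z forward; pixel columns grow to the right and rows downward; lengths in m; the calibration is good to about 2 mm. A picture is of the moment at which its call begins: read the wrist's pose just before it.
- r.hand_in(): hands the job in; it is judged then, once.
The state is a dict: "t": time; "joint_pos": joint angles; "dq": joint speeds; "tau": joint torques, N m; "ee_pos": TCP position; "eef_rot": TCP orientation; "ft_force": force on the tool from outside, world axes, zero at the start; "moment": the same for the moment, N m; "width": finger opening in m; "gripper_force": force on a finger pad.
Only numpy, scipy, OpenCV 4.12 (cv2) and the standard library are available. Lean on these libraries where they do the work, as an engineer would, in place of code of your own. Each camera call takes 0.05 s, during which the arm holds its last target. There are 200 camera calls.

## Working session

There is one attempt and no reset: what is moved stays moved. The work goes in short steps, Python scripts to look and compute and a tool call to move; the robot and the scene stay as the last step left them, time stands still between calls to the robot, and variables do not carry over. Pictures are saved under pics/ and viewed, at most 10 in all, crops included, and the job is handed in when it is done.

Besides the shell and the picture viewer there is one more tool, called after "Call:" by a JSON object that holds its "op" and its "data". drive_tool: Moves the arm, as the interface text tells. Its arguments: {"type":"object","properties":{"increments":{"type":"array","items":{"type":"object","properties":{"rx":{"type":"number"},"ry":{"type":"number"},"rz":{"type":"number"},"dx":{"type":"number"},"dy":{"type":"number"},"dz":{"type":"number"},"jaw":{"type":"number"}}}}},"required":["increments"]}

```bash
mkdir -p pics; python3 - <<'E'
from plant import observe, vision, r
import cv2,numpy as np,pickle
s=observe();print({k:np.round(v,3) for k,v in s.items()})
c={n:vision.capture(n) for n in("top","scene")}
pickle.dump(c,open('c.pkl','wb'))
for n in c: cv2.imwrite(f'pics/{n}1.png',c[n]['img']);print(n,c[n]['fx'],np.round(c[n]['world_to_cam'],3))
E
```

```text
{'t': np.float64(0.0), 'joint_pos': array([ 1.144,  0.494,  1.346,  0.   ,  1.303, -0.096]), 'dq': array([ 0.001,  0.   ,  0.   ,  0.001,  0.001, -0.002]), 'tau': array([-5.0000e-03, -8.7878e+01, -3.8186e+01,  7.0000e-02,  5.3000e-02,
       -0.0000e+00]), 'ee_pos': array([0.203, 0.591, 0.19 ]), 'eef_rot': array([ 0.165,  0.986, -0.001, -0.   ]), 'ft_force': array([ 0.474,  0.491, -0.359]), 'moment': array([ 0.065, -0.014,  0.017]), 'gripper_force': np.float64(0.0), 'width': np.float64(0.091)}
top 446.99070969938737 [[-0.01  -1.     0.027  0.018]
 [-0.99   0.006 -0.142  0.471]
 [ 0.141 -0.028 -0.99   0.905]
 [ 0.     0.     0.     1.   ]]
scene 465.352964641298 [[ 0.773 -0.634  0.006 -0.366]
 [-0.488 -0.601 -0.633  0.279]
 [ 0.405  0.487 -0.774  0.799]
 [ 0.     0.     0.     1.   ]]
```

```bash
ls -a .
```

```text
.
..
c.pkl
pics
```

View pics/top1.png

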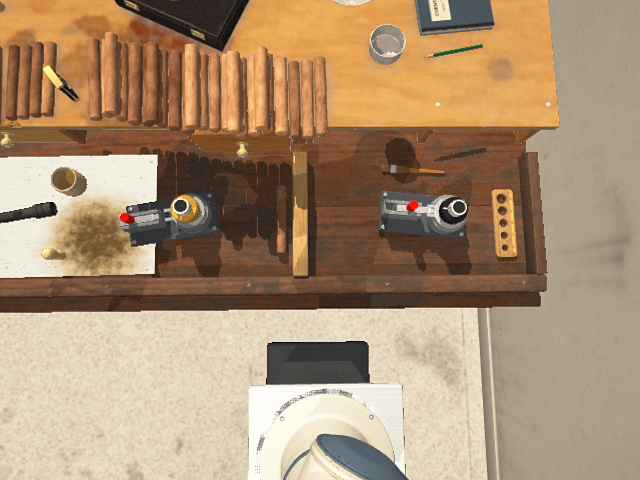

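View pics/scene1.png

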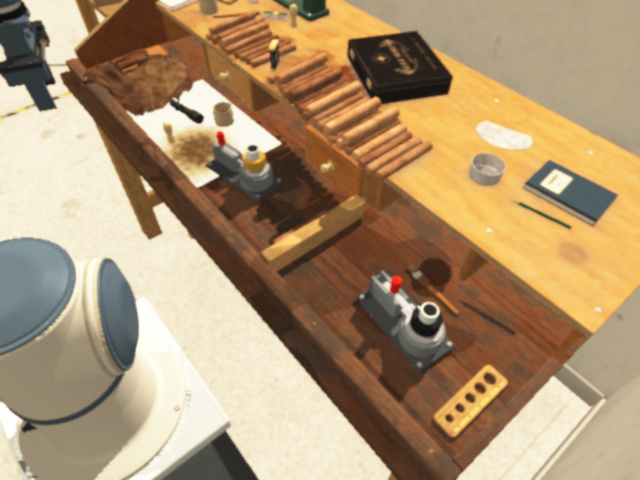

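The top view shows the brass tester in the left bay: ring near (183,207), red knob at (126,218). The black-ring tester is on the right at (455,208), behind a wooden divider. In the scene view the brass tester is near (250,165).

```bash
cat > h.py <<'E'
import numpy as np,cv2
def cloud(c,T=None):
    z=c['z_map'].astype(float);v,u=np.mgrid[:480,:640]
    p=np.stack([(u-c['cx'])/c['fx']*z,(v-c['cy'])/c['fy']*z,z,np.ones_like(z)],-1)
    T=np.linalg.inv(c['world_to_cam']) if T is None else T
    return (p@T.T)[...,:3]
def ray(c,u,v,h,T=None):
    T=np.linalg.inv(c['world_to_cam']) if T is None else T
    d=T[:3,:3]@[(u-c['cx'])/c['fx'],(v-c['cy'])/c['fy'],1];o=T[:3,3]
    return o+d*(h-o[2])/d[2]
def hsv(c): return cv2.cvtColor(c['img'],cv2.COLOR_BGR2HSV)
def red(c):
    h=hsv(c); return ((h[...,0]<6)|(h[...,0]>174))&(h[...,1]>190)&(h[...,2]>110)
def brass(c):
    h=hsv(c); return (h[...,0]>15)&(h[...,0]<32)&(h[...,1]>130)&(h[...,2]>110)
def circ(q):
    A=np.c_[2*q,np.ones(len(q))];s=np.linalg.lstsq(A,(q**2).sum(1),rcond=None)[0]
    return s[:2],np.sqrt(s[2]+s[:2]@s[:2])
E
python3 - <<'E'
from h import *;import pickle
C=pickle.load(open('c.pkl','rb'))
for n,b in(("top",(100,190,225,245)),("scene",(205,125,285,200))):
    c=C[n];P=cloud(c);m=np.zeros((480,640),bool);m[b[1]:b[3],b[0]:b[2]]=1
    R=P[m&red(c)];k=R[R[:,2]>.09]
    print(n,'red',len(R),np.round(R.min(0),4),np.round(R.max(0),4),'top',len(k),np.round(k.mean(0),4) if len(k) else 0)
    B=P[m&(P[...,2]>.065)&(P[...,2]<.095)&brass(c)];print('brass',len(B),np.round(B.min(0),4),np.round(B.max(0),4),np.round(np.median(B,0),4))
    H=P[m&(P[...,2]>.107)&(P[...,2]<.118)];print('barrel',len(H),np.round(H.min(0),4),np.round(H.max(0),4),np.round(H.mean(0),4))
c=C['top'];i=c['img'][180:255,95:235];cv2.imwrite('pics/crop.png',cv2.resize(i,None,fx=5,fy=5,interpolation=3))
P=cloud(c)
print('profile x at y=.33',[(round(P[v,175,0],2),round(P[v,175,2],2)) for v in range(0,330,15)])
E
```

```text
top red 106 [0.3387 0.0405 0.0684] [0.4985 0.3987 0.9617] top 74 [0.4882 0.3848 0.1085]
brass 321 [0.4829 0.252  0.0658] [0.5366 0.3044 0.0941] [0.5008 0.2692 0.089 ]
barrel 203 [0.495  0.2641 0.1071] [0.5246 0.2935 0.115 ] [0.5091 0.2785 0.1119]
scene red 55 [ 0.0958 -0.4534  0.0678] [0.4938 0.392  0.7973] top 26 [0.4743 0.3538 0.1234]
brass 276 [0.4852 0.2506 0.0658] [0.5374 0.2979 0.0941] [0.5005 0.2618 0.0859]
barrel 118 [0.4957 0.2631 0.1071] [0.5273 0.2944 0.116 ] [0.5105 0.277  0.1127]
profile x at y=.33 [(np.float64(0.89), np.float64(0.19)), (np.float64(0.86), np.float64(0.19)), (np.float64(0.86), np.float64(0.14)), (np.float64(0.83), np.float64(0.13)), (np.float64(0.78), np.float64(0.16)), (np.float64(0.75), np.float64(0.16)), (np.float64(0.72), np.float64(0.16)), (np.float64(0.69), np.float64(0.16)), (np.float64(0.66), np.float64(0.16)), (np.float64(0.69), np.float64(-0.0)), (np.float64(0.66), np.float64(0.0)), (np.float64(0.62), np.float64(-0.0)), (np.float64(0.59), np.float64(-0.0)), (np.float64(0.56), np.float64(0.0)), (np.float64(0.5), np.float64(0.11)), (np.float64(0.48), np.float64(0.05)), (np.float64(0.46), np.float64(0.0)), (np.float64(0.42), np.float64(0.0)), (np.float64(0.39), np.float64(0.0)), (np.float64(0.36), np.float64(0.05)), (np.float64(0.33), np.float64(0.01)), (np.float64(0.27), np.float64(-0.74))]
```

View pics/crop.png

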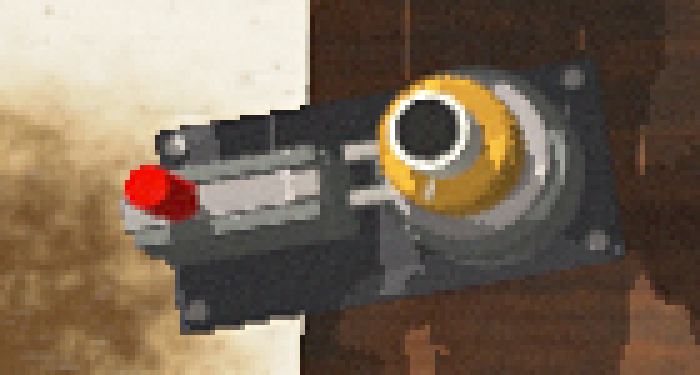

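The crop shows the knob top at about crop (148,187), the barrel mouth at (428,132) and the ring's white line at (430,187). Next I fit the frame and compute the approach.

```bash
cat >> h.py <<'E'
def togo(s,target,yaw_y):
    "shift in tool axes (cm) and turn rz to bring TCP to target with tool y along world angle yaw_y"
    from scipy.spatial.transform import Rotation as R
    M=R.from_quat(s['eef_rot']).as_matrix()
    a=np.arctan2(M[1,1],M[0,1]);d=(a-yaw_y+np.pi/2)%np.pi-np.pi/2
    return np.round(M.T@(np.asarray(target)-s['ee_pos'])*100,2),round(d,3),np.round(M[:,2],3)
E
python3 - <<'E'
from h import *;import pickle;from plant import observe
C=pickle.load(open('c.pkl','rb'));ks=[]
for n,b in(("top",(100,190,225,245)),("scene",(205,125,285,200))):
    c=C[n];P=cloud(c);m=np.zeros((480,640),bool);m[b[1]:b[3],b[0]:b[2]]=1
    R=P[m&red(c)];R=R[(R[:,2]>.06)&(R[:,2]<.103)&(R[:,1]>.33)];k=R[R[:,2]>.092]
    print(n,len(R),R.min(0),R.max(0),len(k),k.mean(0),circ(k[:,:2]))
    # plate top outline
    q=P[m&(abs(P[...,2]-.012)<.004)&(hsv(c)[...,2]<110)][:,:2].astype(np.float32)
    print('plate',cv2.minAreaRect(q*1000))
c=C['top'];print('knob ray',ray(c,124.6,217.4,.098),'barrel ray',ray(c,95+428/5,180+132/5,.112),'line',ray(c,95+430/5,180+187/5,.09))
A=np.array([.5098,.2778]);K=np.array([.487,.388])
d=A-K;print(np.linalg.norm(d),np.arctan2(d[1],d[0]))
E
```

```text
top 105 [0.48161714 0.38161835 0.06836911] [0.49852369 0.39870674 0.10215893] 72 [0.49032802 0.38961243 0.09686476] (array([0.49046609, 0.39010106]), np.float64(0.006428478075977296))
plate ((501.7835388183594, 323.1777648925781), (90.309326171875, 189.70852661132812), 9.565094947814941)
scene 54 [0.48452704 0.38074207 0.0678167 ] [0.49384918 0.39202264 0.10053212] 22 [0.48966009 0.38617867 0.09714264] (array([0.48989258, 0.3867692 ]), np.float64(0.004240541898182138))
plate ((504.63153076171875, 321.6461181640625), (92.07933807373047, 189.3594512939453), 9.546601295471191)
knob ray [0.48972598 0.38942632 0.098     ] barrel ray [0.50811919 0.27855025 0.112     ] line [0.49052287 0.28321439 0.09      ]
0.11253390600170247 -1.3667783472023478
```

```bash
python3 - <<'E'
from h import *;from plant import observe
print(togo(observe(),[.490,.389,.150],.1667))
E
```

```text
(array([-33.66,  -9.72,   4.06]), np.float64(1.072), array([-0.   , -0.001, -1.   ]))
```

Call:
{"op": "drive_tool", "data": {"increments": [{"dx": -3.4, "dy": -1}, {"dx": -3.4, "dy": -1}, {"dx": -3.4, "dy": -1}, {"dx": -3.4, "dy": -1}, {"dx": -3.4, "dy": -1}, {"dx": -3.4, "dy": -1}, {"dx": -3.4, "dy": -1}, {"dx": -3.4, "dy": -1}, {"dx": -3.4, "dy": -1}, {"dx": -3, "dy": -0.7}]}}

```text
invalid input at $.increments[0]: expected keys rx, ry, rz, dx, dy, dz, jaw
```

Call:
{"op": "drive_tool", "data": {"increments": [{"rz": 0.15}, {"rz": 0.15}, {"rz": 0.15}, {"rz": 0.15}, {"rz": 0.15}, {"rz": 0.15}, {"rz": 0.17}, {}]}}

```text
invalid input at $.increments[0]: expected keys rx, ry, rz, dx, dy, dz, jaw
```

```bash
python3 - <<'E'
from h import *;from plant import observe,vision
from scipy.spatial.transform import Rotation as R
s=observe();print(s['joint_pos'],s['ee_pos'],togo(s,[.490,.389,.069],.1667))
c=vision.capture('wrist');M=np.eye(4);M[:3,:3]=R.from_quat(s['eef_rot']).as_matrix();M[:3,3]=s['ee_pos']
P=cloud(c,M@c['tool_from_camera']);k=P[red(c)&(P[...,2]>.093)&(P[...,2]<.103)]
print(len(k),k.min(0),k.max(0),(k.min(0)+k.max(0))/2)
b=P[(P[...,2]>.108)&(P[...,2]<.117)&(abs(P[...,1]-.278)<.03)];print(len(b),b.min(0),b.max(0))
cv2.imwrite('pics/w1.png',c['img'])
E
```

```text
[ 1.14349678e+00  4.94147124e-01  1.34604046e+00 -3.73860911e-05
  1.30252975e+00 -9.54897469e-02] [0.20344827 0.59057351 0.19049143] (array([-33.66,  -9.71,  12.16]), np.float64(1.072), array([-0.   , -0.001, -1.   ]))Traceback (most recent call last):
  File "<stdin>", line 6, in <module>
    return umr_minimum(a, axis, None, out, keepdims, initial, where)
ValueError: zero-size array to reduction operation minimum which has no identity
```

All keys are needed in each row.

Call:
{"op": "drive_tool", "data": {"increments": [{"dx": -3.4, "dy": -1, "dz": 0, "rx": 0, "ry": 0, "rz": 0, "jaw": 9.1}, {"dx": -3.4, "dy": -1, "dz": 0, "rx": 0, "ry": 0, "rz": 0, "jaw": 9.1}, {"dx": -3.4, "dy": -1, "dz": 0, "rx": 0, "ry": 0, "rz": 0, "jaw": 9.1}, {"dx": -3.4, "dy": -1, "dz": 0, "rx": 0, "ry": 0, "rz": 0, "jaw": 9.1}, {"dx": -3.4, "dy": -1, "dz": 0, "rx": 0, "ry": 0, "rz": 0, "jaw": 9.1}, {"dx": -3.4, "dy": -1, "dz": 0, "rx": 0, "ry": 0, "rz": 0, "jaw": 9.1}, {"dx": -3.4, "dy": -1, "dz": 0, "rx": 0, "ry": 0, "rz": 0, "jaw": 9.1}, {"dx": -3.4, "dy": -1, "dz": 0, "rx": 0, "ry": 0, "rz": 0, "jaw": 9.1}, {"dx": -3.4, "dy": -1, "dz": 0, "rx": 0, "ry": 0, "rz": 0, "jaw": 9.1}, {"dx": -3, "dy": -0.7, "dz": 0, "rx": 0, "ry": 0, "rz": 0, "jaw": 9.1}]}}

```text
t: 1.4
ee_pos: [0.4905, 0.3888, 0.1908]
eef_rot: [0.165, 0.986, -0.0, -0.0]
ft_force: [-1.1, 0.5, 0.1]
width: 0.091
gripper_force: 0.0
```

Call:
{"op": "drive_tool", "data": {"increments": [{"dx": 0, "dy": 0, "dz": 0, "rx": 0, "ry": 0, "rz": 0.15, "jaw": 9.1}, {"dx": 0, "dy": 0, "dz": 0, "rx": 0, "ry": 0, "rz": 0.15, "jaw": 9.1}, {"dx": 0, "dy": 0, "dz": 0, "rx": 0, "ry": 0, "rz": 0.15, "jaw": 9.1}, {"dx": 0, "dy": 0, "dz": 0, "rx": 0, "ry": 0, "rz": 0.15, "jaw": 9.1}, {"dx": 0, "dy": 0, "dz": 0, "rx": 0, "ry": 0, "rz": 0.15, "jaw": 9.1}, {"dx": 0, "dy": 0, "dz": 0, "rx": 0, "ry": 0, "rz": 0.15, "jaw": 9.1}, {"dx": 0, "dy": 0, "dz": 0, "rx": 0, "ry": 0, "rz": 0.17, "jaw": 9.1}, {"dx": 0, "dy": 0, "dz": 0, "rx": 0, "ry": 0, "rz": 0, "jaw": 9.1}]}}

```text
t: 2.4
ee_pos: [0.4896, 0.3897, 0.1908]
eef_rot: [0.645, 0.765, -0.0, -0.0]
ft_force: [-0.3, 0.2, -0.7]
width: 0.0909
gripper_force: 0.0
```

```bash
cat > look.py <<'E'
import sys
from h import *;from plant import observe,vision
from scipy.spatial.transform import Rotation as R
s=observe();print(s['joint_pos'],s['ee_pos'],'togo',togo(s,eval(sys.argv[2]),.1667))
c=vision.capture('wrist');M=np.eye(4);M[:3,:3]=R.from_quat(s['eef_rot']).as_matrix();M[:3,3]=s['ee_pos']
T=M@c['tool_from_camera'];P=cloud(c,T);cv2.imwrite(f'pics/{sys.argv[1]}.png',c['img'])
for n,m in(('knob',red(c)&(P[...,2]>.093)&(P[...,2]<.103)),('barrel',(P[...,2]>.108)&(P[...,2]<.117)&(abs(P[...,1]-.278)<.03))):
    k=P[m]
    if len(k): print(n,len(k),k.min(0),k.max(0),(k.min(0)+k.max(0))/2)
E
python3 look.py w1 [.490,.389,.069]
```

```text
[ 5.76892419e-01  4.95020896e-01  1.34352919e+00 -6.44412428e-07
  1.30345152e+00  4.07125482e-01] [0.48955609 0.38967948 0.19079936] togo (array([-0.07,  0.04, 12.18]), np.float64(0.003), array([-0., -0., -1.]))
knob 302 [0.48319791 0.38435249 0.0932025 ] [0.49954817 0.40141438 0.0990085 ] [0.49137304 0.39288343 0.0961055 ]
barrel 791 [0.49555783 0.26550944 0.10800739] [0.5258043  0.29616906 0.1136012 ] [0.51068107 0.28083925 0.11080429]
```

View pics/w1.png

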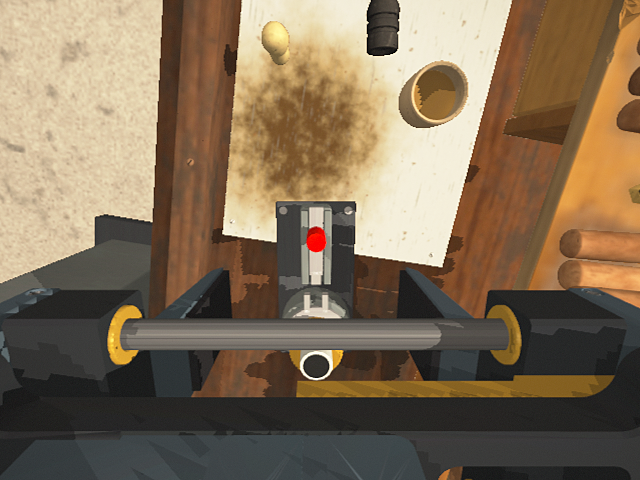

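The wrist view has the knob at (316,239), centred between the fingers, with the barrel mouth at (316,365). I'll descend, grip, then push along tool -x.

Call:
{"op": "drive_tool", "data": {"increments": [{"dx": 0.1, "dy": 0.1, "dz": 2.4, "rx": 0, "ry": 0, "rz": 0, "jaw": 9.1}, {"dx": 0, "dy": 0, "dz": 2.4, "rx": 0, "ry": 0, "rz": 0, "jaw": 9.1}, {"dx": 0, "dy": 0, "dz": 2.4, "rx": 0, "ry": 0, "rz": 0, "jaw": 7}, {"dx": 0, "dy": 0, "dz": 2.4, "rx": 0, "ry": 0, "rz": 0, "jaw": 6}, {"dx": 0, "dy": 0, "dz": 1.6, "rx": 0, "ry": 0, "rz": 0, "jaw": 5}, {"dx": 0, "dy": 0, "dz": 0.8, "rx": 0, "ry": 0, "rz": 0, "jaw": 4}, {"dx": 0, "dy": 0, "dz": 0, "rx": 0, "ry": 0, "rz": 0, "jaw": 1.5}, {"dx": 0, "dy": 0, "dz": 0, "rx": 0, "ry": 0, "rz": 0, "jaw": 1}, {"dx": 0, "dy": 0, "dz": 0, "rx": 0, "ry": 0, "rz": 0, "jaw": 1}, {"dx": 0, "dy": 0, "dz": 0, "rx": 0, "ry": 0, "rz": 0, "jaw": 1}]}}

```text
t: 3.7
ee_pos: [0.4908, 0.3911, 0.0715]
eef_rot: [0.645, 0.764, 0.001, 0.0]
ft_force: [-0.1, -0.8, 2.0]
width: 0.0156
gripper_force: 30.0
```

Call:
{"op": "drive_tool", "data": {"increments": [{"dx": -0.5, "dy": 0, "dz": 0, "rx": 0, "ry": 0, "rz": 0, "jaw": 1}, {"dx": -0.5, "dy": 0, "dz": 0, "rx": 0, "ry": 0, "rz": 0, "jaw": 1}, {"dx": -0.5, "dy": 0, "dz": 0, "rx": 0, "ry": 0, "rz": 0, "jaw": 1}, {"dx": -0.5, "dy": 0, "dz": 0, "rx": 0, "ry": 0, "rz": 0, "jaw": 1}, {"dx": -0.4, "dy": 0, "dz": 0, "rx": 0, "ry": 0, "rz": 0, "jaw": 1}, {"dx": -0.2, "dy": 0, "dz": 0, "rx": 0, "ry": 0, "rz": 0, "jaw": 1}, {"dx": 0, "dy": 0, "dz": 0, "rx": 0, "ry": 0, "rz": 0, "jaw": 1}, {"dx": 0, "dy": 0, "dz": 0, "rx": 0, "ry": 0, "rz": 0, "jaw": 1}]}}

```text
t: 4.7
ee_pos: [0.4953, 0.3649, 0.0714]
eef_rot: [0.645, 0.764, 0.0, 0.0]
ft_force: [1.2, -0.7, 5.7]
width: 0.0151
gripper_force: 30.0
```

Call:
{"op": "drive_tool", "data": {"increments": [{"dx": -0.15, "dy": 0, "dz": 0, "rx": 0, "ry": 0, "rz": 0, "jaw": 1}, {"dx": -0.15, "dy": 0, "dz": 0, "rx": 0, "ry": 0, "rz": 0, "jaw": 1}, {"dx": 0, "dy": 0, "dz": 0, "rx": 0, "ry": 0, "rz": 0, "jaw": 1}]}}

```text
t: 5.08
ee_pos: [0.4957, 0.3628, 0.0714]
eef_rot: [0.645, 0.764, 0.001, -0.0]
ft_force: [-0.9, 5.9, 4.4]
width: 0.0154
gripper_force: 30.0
```

```bash
python3 - <<'E'
from h import *;from plant import vision,observe
print(observe()['ft_force'])
c=vision.capture('scene');cv2.imwrite('pics/s2.png',cv2.resize(c['img'][100:230,170:340],None,fx=4,fy=4,interpolation=3))
E
```

```text
[-0.89809413  5.86651715  4.42594757]
```

View pics/s2.png

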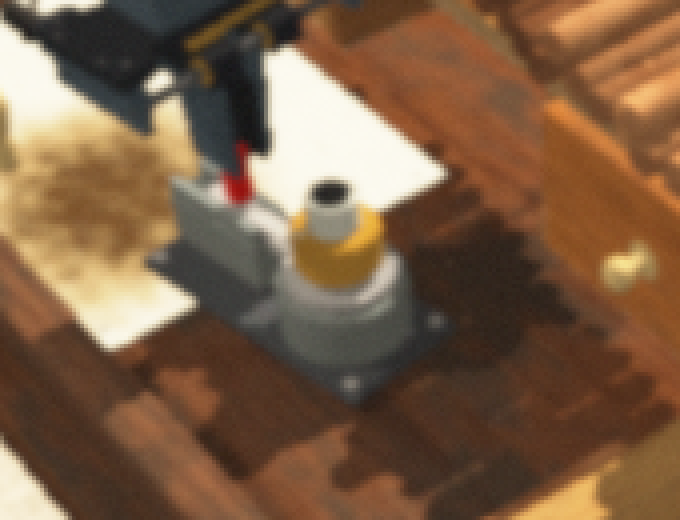

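The scene crop shows the knob at crop (238,185), pushed towards the barrel, and the force has risen to 6 N, so the bolt is probably at its stop. I'll release, lift and check.

Call:
{"op": "drive_tool", "data": {"increments": [{"dx": 0, "dy": 0, "dz": 0, "rx": 0, "ry": 0, "rz": 0, "jaw": 5}, {"dx": 0, "dy": 0, "dz": 0, "rx": 0, "ry": 0, "rz": 0, "jaw": 9.1}, {"dx": 0, "dy": 0, "dz": -2.5, "rx": 0, "ry": 0, "rz": 0, "jaw": 9.1}, {"dx": 0, "dy": 0, "dz": -2.5, "rx": 0, "ry": 0, "rz": 0, "jaw": 9.1}, {"dx": 0, "dy": 0, "dz": -2.5, "rx": 0, "ry": 0, "rz": 0, "jaw": 9.1}, {"dx": 0, "dy": 0, "dz": -2.5, "rx": 0, "ry": 0, "rz": 0, "jaw": 9.1}, {"dx": 0, "dy": 0, "dz": -2, "rx": 0, "ry": 0, "rz": 0, "jaw": 9.1}, {"dx": 0, "dy": 0, "dz": 0, "rx": 0, "ry": 0, "rz": 0, "jaw": 9.1}]}}

```text
t: 6.12
ee_pos: [0.4959, 0.3624, 0.1921]
eef_rot: [0.645, 0.764, 0.001, 0.0]
ft_force: [0.2, 0.0, -0.5]
width: 0.0903
gripper_force: 0.0
```

```bash
python3 look.py w2 [.5105,.2790,.066]
```

```text
[ 5.33991107e-01  4.76266197e-01  1.37402314e+00 -1.53486315e-04
  1.28936346e+00  3.65190225e-01] [0.49588854 0.36238935 0.19205385] togo (array([-8.47,  0.02, 12.6 ]), np.float64(0.002), array([ 0.002,  0.001, -1.   ]))
knob 300 [0.48799885 0.29565774 0.09300036] [0.50808679 0.373181   0.10068926] [0.49804282 0.33441937 0.09684481]
barrel 38 [0.50552081 0.26519023 0.11002399] [0.52093895 0.26948542 0.11312693] [0.51322988 0.26733783 0.11157546]
```

View pics/w2.png

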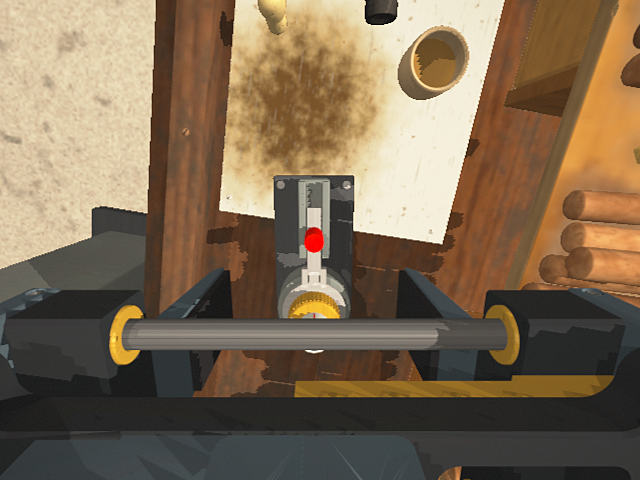

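The wrist view has the knob at (314,240) with the tongue entering the lugs; the knob has moved 28 mm, so the bolt is home. Next is the ring.

Call:
{"op": "drive_tool", "data": {"increments": [{"dx": -2.1, "dy": 0, "dz": 0, "rx": 0, "ry": 0, "rz": 0, "jaw": 9.1}, {"dx": -2.1, "dy": 0, "dz": 0, "rx": 0, "ry": 0, "rz": 0, "jaw": 9.1}, {"dx": -2.1, "dy": 0, "dz": 0, "rx": 0, "ry": 0, "rz": 0, "jaw": 9.1}, {"dx": -2.1, "dy": 0, "dz": 0, "rx": 0, "ry": 0, "rz": 0, "jaw": 9.1}, {"dx": 0, "dy": 0, "dz": 2.5, "rx": 0, "ry": 0, "rz": 0, "jaw": 9.1}, {"dx": 0, "dy": 0, "dz": 2.5, "rx": 0, "ry": 0, "rz": 0, "jaw": 9.1}, {"dx": 0, "dy": 0, "dz": 2.5, "rx": 0, "ry": 0, "rz": 0, "jaw": 9.1}, {"dx": 0, "dy": 0, "dz": 2.5, "rx": 0, "ry": 0, "rz": 0, "jaw": 9.1}, {"dx": 0, "dy": 0, "dz": 1.5, "rx": 0, "ry": 0, "rz": 0, "jaw": 9.1}, {"dx": 0, "dy": 0, "dz": 0, "rx": 0, "ry": 0, "rz": 0, "jaw": 9.1}]}}

```text
t: 7.42
ee_pos: [0.5092, 0.2788, 0.0754]
eef_rot: [0.645, 0.764, -0.001, -0.0]
ft_force: [0.2, -1.0, 1.0]
width: 0.0909
gripper_force: 0.0
```

```bash
python3 look.py w3 [.5105,.2790,.066]; python3 - <<'E'
import cv2
from plant import vision
c=vision.capture('scene');cv2.imwrite('pics/s3.png',cv2.resize(c['img'][100:230,190:340],None,fx=4,fy=4,interpolation=3))
E
```

```text
[ 3.98198029e-01  5.67273164e-01  1.58217424e+00 -3.35475945e-05
  9.93633439e-01  2.29571286e-01] [0.50917708 0.27884328 0.07542874] togo (array([-0.01,  0.13,  0.94]), np.float64(0.002), array([-0.001, -0.001, -1.   ]))
knob 1050 [0.48753605 0.29548748 0.09307031] [0.50799689 0.37223189 0.10246216] [0.49776647 0.33385969 0.09776623]
barrel 2776 [0.4532265  0.26508676 0.1080301 ] [0.56129876 0.30557634 0.11699173] [0.50726263 0.28533155 0.11251091]
```

View pics/s3.png

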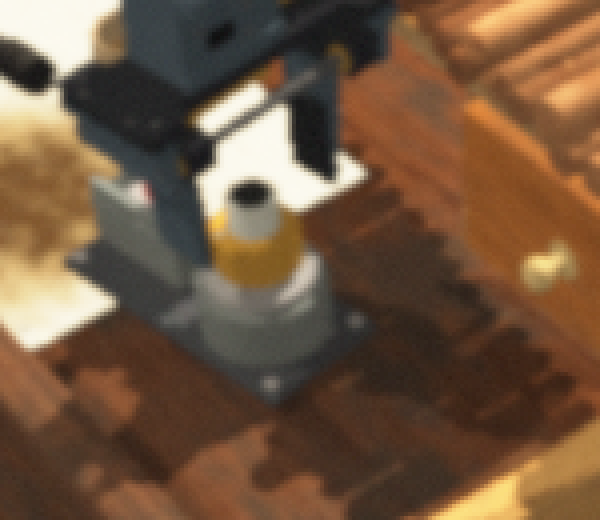

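The fingers straddle the ring (ring at crop (255,250)). Lower and close.

Call:
{"op": "drive_tool", "data": {"increments": [{"dx": 0, "dy": 0.1, "dz": 0.7, "rx": 0, "ry": 0, "rz": 0, "jaw": 9.1}, {"dx": 0, "dy": 0, "dz": 0, "rx": 0, "ry": 0, "rz": 0, "jaw": 7}, {"dx": 0, "dy": 0, "dz": 0, "rx": 0, "ry": 0, "rz": 0, "jaw": 6}, {"dx": 0, "dy": 0, "dz": 0, "rx": 0, "ry": 0, "rz": 0, "jaw": 4.5}, {"dx": 0, "dy": 0, "dz": 0, "rx": 0, "ry": 0, "rz": 0, "jaw": 4.5}, {"dx": 0, "dy": 0, "dz": 0, "rx": 0, "ry": 0, "rz": 0, "jaw": 4.5}]}}

```text
t: 8.28
ee_pos: [0.5105, 0.2797, 0.0691]
eef_rot: [0.645, 0.764, 0.0, 0.0]
ft_force: [1.0, 0.7, 0.3]
width: 0.0459
gripper_force: 0.0
```

```bash
python3 -c "
from plant import observe;s=observe();print(s['ft_force'],s['moment'])"
```

```text
[1.01829511 0.72752398 0.33312019] [-0.08590976  0.02961024 -0.02041872]
```

Call:
{"op": "drive_tool", "data": {"increments": [{"dx": 0, "dy": 0, "dz": 0, "rx": 0, "ry": 0, "rz": 0, "jaw": 4.5}]}}

```text
t: 8.4
ee_pos: [0.5104, 0.2797, 0.069]
eef_rot: [0.645, 0.764, -0.0, -0.0]
ft_force: [0.1, 0.1, 1.0]
width: 0.045
gripper_force: 0.0
```

```bash
python3 - <<'E'
import cv2,numpy as np
from plant import vision
c=vision.capture('scene');a=cv2.resize(c['img'][120:220,190:310],None,fx=5,fy=5,interpolation=3)[:500,:400]
c=vision.capture('wrist');b=c['img'][220:480,120:520]
b=cv2.copyMakeBorder(b,0,240,0,0,cv2.BORDER_CONSTANT)
cv2.imwrite('pics/s4.png',np.hstack([a,b]))
E
```

```text
(no output)
```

View pics/s4.png

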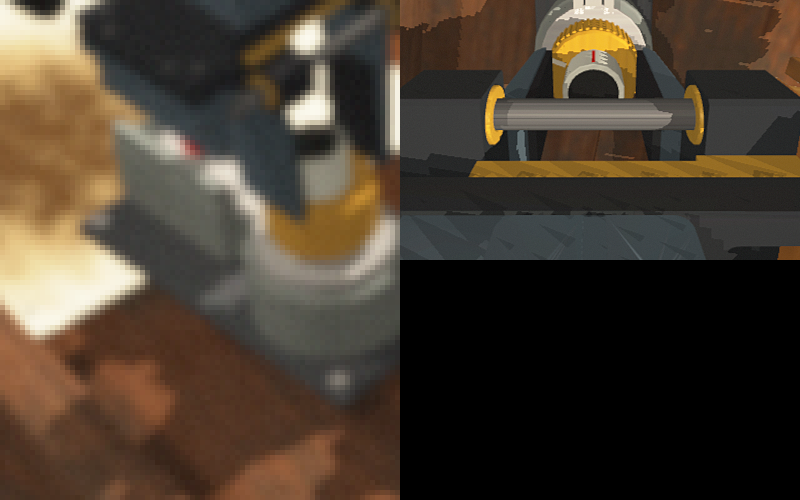

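The scene half shows the near fingertip beside the ring at (300,215). In the wrist half the barrel's red line is at (593,57) and the ring's white line at (560,63). The fingers report 45 mm with no force, which doesn't fit a 52 mm ring, so I'll check with wrist depth in the tool frame.

```bash
python3 - <<'E'
from h import *
from plant import vision
c=vision.capture('wrist');P=cloud(c,c['tool_from_camera'])*1000
b=P[brass(c)&(P[...,2]<5)&(P[...,2]>-32)&(abs(P[...,1])<45)]
for lo in range(-32,6,4):
    k=b[(b[:,2]>=lo)&(b[:,2]<lo+4)]
    if len(k)>5: print('brass z',lo,len(k),np.round(k.min(0),1),np.round(k.max(0),1))
h=hsv(c);d=P[(h[...,2]<110)&(P[...,2]<6)&(P[...,2]>-60)&(abs(P[...,1])<60)&(c['z_map']>0)&~brass(c)]
for lo in range(-60,6,6):
    k=d[(d[:,2]>=lo)&(d[:,2]<lo+6)];L=k[k[:,1]<-10];R=k[k[:,1]>10]
    if len(L)>3 and len(R)>3: print('dark z',lo,len(k),np.round([L[:,1].min(),L[:,1].max(),R[:,1].min(),R[:,1].max(),k[:,0].min(),k[:,0].max()],1))
E
```

```text
brass z -24 1616 [-12.7 -21.9 -23.6] [ 27.   23.5 -20. ]
brass z -20 989 [-14.4 -22.2 -20. ] [ 27.6  23.9 -16. ]
brass z -16 151 [ 11.7 -23.1 -16. ] [ 27.7  24.1 -12. ]
brass z -12 129 [ 11.7 -23.5 -12. ] [27.8 24.5 -8. ]
brass z -8 122 [ 13.1 -23.2  -7.9] [27.6 22.6 -4. ]
brass z -4 104 [ 12.4 -23.3  -4. ] [27.7 24.4 -0. ]
brass z 0 79 [ 15.9 -21.6   0. ] [27.6 19.9  4. ]
brass z 4 12 [ 17.8 -20.1   4. ] [26.1 17.   4.8]
dark z -60 428 [-32.8 -21.5  23.1  34.6 -16.2  18.1]
dark z -54 361 [-32.4 -21.6  23.1  34.  -16.   18.3]
dark z -48 1394 [-31.7 -10.   10.2  33.5  -1.8  18.2]
dark z -42 407 [-31.1 -10.1  10.3  32.9  -4.6  18. ]
dark z -36 282 [-30.7 -21.6  23.3  32.3  -6.1  18.1]
dark z -30 251 [-29.7 -21.6  23.3  31.6 -10.2  18. ]
dark z -24 98 [-27.4 -21.7  22.6  29.2 -12.5  17.9]
```

```bash
python3 - <<'E'
from h import *
from plant import vision
c=vision.capture('wrist');P=cloud(c,c['tool_from_camera'])*1000
ok=(c['z_map']>0)&~brass(c)
for lo in range(-60,12,4):
    o=[]
    for s in(-1,1):
        k=P[ok&(P[...,2]>=lo)&(P[...,2]<lo+4)&(s*P[...,1]>19)&(s*P[...,1]<40)&(abs(P[...,0])<20)]
        o.append((len(k),np.round([k[:,1].min(),k[:,1].max(),k[:,0].min(),k[:,0].max()],1) if len(k) else 0))
    print(lo,o)
c=vision.capture('scene');P=cloud(c);h=hsv(c)
k=P[(P[...,2]>.06)&(P[...,2]<.14)&(abs(P[...,0]-.485)<.025)&(abs(P[...,1]-.28)<.03)&~brass(c)&(h[...,2]<120)]
print(len(k));
for z in np.arange(.06,.14,.006):
    q=k[(k[:,2]>=z)&(k[:,2]<z+.006)]
    if len(q): print(round(z,3),len(q),q.min(0).round(3),q.max(0).round(3))
E
```

```text
-60 [(145, array([-32.7, -21.5, -16. ,  18.2])), (145, array([ 23.1,  34.5, -15.1,  18.1]))]
-56 [(131, array([-32.5, -21.6, -15.7,  18.1])), (126, array([ 23.1,  33.9, -16.1,  18.1]))]
-52 [(113, array([-32.3, -21.6, -16.4,  18. ])), (121, array([ 23.2,  33.9, -15.6,  18.1]))]
-48 [(110, array([-31.6, -21.6,   0.2,  18.2])), (109, array([23.2, 33.4,  0.5, 17.9]))]
-44 [(106, array([-31.3, -21.6,  -2.4,  17.9])), (109, array([23.3, 32.7, -2.7, 17.9]))]
-40 [(98, array([-31.3, -21.6,  -4.8,  17.9])), (97, array([23.3, 33. , -4.2, 18. ]))]
-36 [(98, array([-30.5, -21.6,  -6.1,  17.9])), (94, array([23.3, 32.3, -6.2, 18. ]))]
-32 [(90, array([-30.3, -21.6,  -8.1,  17.9])), (98, array([23.3, 32. , -8. , 17.9]))]
-28 [(82, array([-29. , -21.6, -10.3,  18. ])), (73, array([ 23.3,  29.9, -10. ,  18. ]))]
-24 [(61, array([-27. , -19.4,  -8.7,  17.7])), (54, array([ 22.4,  28.7, -10.1,  17.8]))]
-20 [(1, array([-21.2, -21.2,  10.5,  10.5])), (16, array([ 22.6,  23.8, -12.4,  10. ]))]
-16 [(0, 0), (3, array([19.7, 24.2, 12.3, 17.9]))]
-12 [(0, 0), (0, 0)]
-8 [(0, 0), (3, array([23.4, 24.5, 12.
[... 151 characters left out ...]
 array([-23.4, -23.4,  12.7,  12.7])), (1, array([24.6, 24.6, 11.9, 11.9]))]
8 [(197, array([-32.7, -19.5,   5.4,  19.9])), (208, array([19.5, 33.1,  5.2, 20. ]))]
203
0.06 2 [0.501 0.257 0.061] [0.503 0.258 0.062]
0.084 4 [0.486 0.264 0.087] [0.489 0.284 0.089]
0.09 5 [0.486 0.259 0.092] [0.5   0.271 0.095]
0.096 21 [0.48  0.256 0.096] [0.501 0.285 0.102]
0.102 17 [0.479 0.256 0.103] [0.492 0.288 0.108]
0.108 42 [0.478 0.254 0.109] [0.51  0.292 0.114]
0.114 27 [0.478 0.257 0.114] [0.51  0.288 0.119]
0.12 22 [0.477 0.256 0.12 ] [0.493 0.288 0.126]
0.126 26 [0.477 0.255 0.126] [0.491 0.285 0.132]
0.132 27 [0.476 0.255 0.132] [0.492 0.287 0.138]
0.138 10 [0.478 0.255 0.138] [0.492 0.284 0.14 ]
```

Depth shows the fingertips end about 22 mm behind the nominal TCP, so they were just above the ring's top. I'll open and check the tips and the clearance over the barrel before going lower.

Call:
{"op": "drive_tool", "data": {"increments": [{"dx": 0, "dy": 0, "dz": -0.3, "rx": 0, "ry": 0, "rz": 0, "jaw": 7}, {"dx": 0, "dy": 0, "dz": 0, "rx": 0, "ry": 0, "rz": 0, "jaw": 7}, {"dx": 0, "dy": 0, "dz": 0, "rx": 0, "ry": 0, "rz": 0, "jaw": 7}]}}

```text
t: 9.02
ee_pos: [0.5105, 0.2797, 0.0721]
eef_rot: [0.645, 0.764, 0.0, 0.0]
ft_force: [-1.0, -0.6, -0.4]
width: 0.0693
gripper_force: 0.0
```

```bash
python3 - <<'E'
from h import *
from plant import vision,observe
s=observe();print(s['ee_pos'],s['width'])
c=vision.capture('wrist');P=cloud(c,c['tool_from_camera'])*1000
ok=(c['z_map']>0)&~brass(c)
for lo in range(-140,12,4):
    o=[]
    for a,b in((-52,-31),(-18,18),(31,52)):
        k=P[ok&(P[...,2]>=lo)&(P[...,2]<lo+4)&(P[...,1]>a)&(P[...,1]<b)&(abs(P[...,0])<22)]
        o.append((len(k),np.round([k[:,1].min(),k[:,1].max(),k[:,0].min(),k[:,0].max()],0).astype(int).tolist() if len(k) else 0))
    print(lo,o)
E
```

```text
[0.51048159 0.27970918 0.07207059] 0.06927242998167059
-140 [(0, 0), (0, 0), (0, 0)]
-136 [(0, 0), (0, 0), (0, 0)]
-132 [(0, 0), (0, 0), (0, 0)]
-128 [(715, [-52, -37, 18, 22]), (0, 0), (663, [38, 52, -7, -1])]
-124 [(296, [-52, -37, 15, 22]), (0, 0), (205, [38, 52, -12, 22])]
-120 [(242, [-38, -37, 12, 22]), (0, 0), (182, [38, 40, -16, 22])]
-116 [(250, [-38, -36, 9, 21]), (0, 0), (188, [38, 40, -21, 21])]
-112 [(287, [-38, -37, 5, 22]), (0, 0), (184, [38, 39, 11, 21])]
-108 [(278, [-38, -37, 2, 20]), (0, 0), (184, [38, 39, 8, 20])]
-104 [(256, [-38, -37, -1, 18]), (0, 0), (168, [38, 39, 5, 18])]
-100 [(225, [-38, -37, -4, 15]), (0, 0), (153, [38, 39, 2, 15])]
-96 [(221, [-38, -37, -7, 13]), (0, 0), (138, [38, 39, 0, 13])]
-92 [(183, [-38, -37, -9, 10]), (0, 0), (124, [38, 39, -4, 10])]
-88 [(190, [-38, -37, -13, 8]), (0, 0), (126, [38, 39, -6, 8])]
-84 [(216, [-47, -37, -16, 18]), (0, 0), (162, [38, 48, -10, 18])]
-80 [(651, [-47, -34, -18, 18]), (0, 0), (526, [35, 48, -13, 18])]
-76 [(255, [-46, -34, -16, 18]), (0, 0), (253, [35, 48, -15, 18])]
-72 [(241, [-46, -34, -17, 18]), (0,
[... 500 characters left out ...]
, -2, 18])]
-40 [(121, [-43, -34, -4, 18]), (1521, [-15, 15, -4, 17]), (128, [35, 45, -4, 18])]
-36 [(130, [-43, -34, -7, 18]), (142, [-15, 15, 4, 17]), (123, [35, 45, -7, 18])]
-32 [(112, [-42, -34, -9, 18]), (140, [-15, 15, 4, 17]), (117, [35, 44, -8, 18])]
-28 [(104, [-42, -34, -10, 18]), (122, [-14, 15, 5, 17]), (104, [35, 43, -10, 18])]
-24 [(50, [-40, -34, -9, 18]), (114, [-15, 15, 4, 17]), (43, [36, 41, -10, 18])]
-20 [(0, 0), (135, [-18, 14, -14, 16]), (0, 0)]
-16 [(0, 0), (0, 0), (0, 0)]
-12 [(0, 0), (0, 0), (0, 0)]
-8 [(0, 0), (0, 0), (0, 0)]
-4 [(0, 0), (0, 0), (0, 0)]
0 [(0, 0), (0, 0), (0, 0)]
4 [(0, 0), (3, [-16, 18, 21, 22]), (0, 0)]
8 [(0, 0), (1, [-16, -16, 21, 21]), (0, 0)]
```

Tips end at tool z -22 mm and nothing hangs between the fingers, so lowering 26 mm puts the tips at about z = 0.067, beside the ring and above the flange. The ring's centre is also 1.5 mm along tool +x.

Call:
{"op": "drive_tool", "data": {"increments": [{"dx": 0.15, "dy": 0, "dz": 0, "rx": 0, "ry": 0, "rz": 0, "jaw": 7.6}, {"dx": 0, "dy": 0, "dz": 1, "rx": 0, "ry": 0, "rz": 0, "jaw": 7.6}, {"dx": 0, "dy": 0, "dz": 1, "rx": 0, "ry": 0, "rz": 0, "jaw": 7.6}, {"dx": 0, "dy": 0, "dz": 0.6, "rx": 0, "ry": 0, "rz": 0, "jaw": 7.6}, {"dx": 0, "dy": 0, "dz": 0, "rx": 0, "ry": 0, "rz": 0, "jaw": 6}, {"dx": 0, "dy": 0, "dz": 0, "rx": 0, "ry": 0, "rz": 0, "jaw": 5}, {"dx": 0, "dy": 0, "dz": 0, "rx": 0, "ry": 0, "rz": 0, "jaw": 4.5}, {"dx": 0, "dy": 0, "dz": 0, "rx": 0, "ry": 0, "rz": 0, "jaw": 4.5}, {"dx": 0, "dy": 0, "dz": 0, "rx": 0, "ry": 0, "rz": 0, "jaw": 4.5}]}}

```text
t: 10.2
ee_pos: [0.5099, 0.2811, 0.0462]
eef_rot: [0.645, 0.764, -0.0, -0.0]
ft_force: [-5.1, -1.4, 5.8]
width: 0.0516
gripper_force: 30.0
```

```bash
python3 -c "
from plant import observe;s=observe();print(s['ft_force'],s['moment'],s['joint_pos'])"
```

```text
[-5.06945973 -1.40705951  5.76999296] [-0.2016715   0.81205218  0.02149258] [4.01266516e-01 6.09337280e-01 1.60187190e+00 1.40566510e-04
 9.30686199e-01 2.32196087e-01]
```

Gripped at 51.6 mm with 30 N. Turn clockwise, which is +rz.

Call:
{"op": "drive_tool", "data": {"increments": [{"dx": 0, "dy": 0, "dz": 0, "rx": 0, "ry": 0, "rz": 0.12, "jaw": 4.5}, {"dx": 0, "dy": 0, "dz": 0, "rx": 0, "ry": 0, "rz": 0.12, "jaw": 4.5}, {"dx": 0, "dy": 0, "dz": 0, "rx": 0, "ry": 0, "rz": 0.12, "jaw": 4.5}, {"dx": 0, "dy": 0, "dz": 0, "rx": 0, "ry": 0, "rz": 0.12, "jaw": 4.5}, {"dx": 0, "dy": 0, "dz": 0, "rx": 0, "ry": 0, "rz": 0.12, "jaw": 4.5}, {"dx": 0, "dy": 0, "dz": 0, "rx": 0, "ry": 0, "rz": 0.12, "jaw": 4.5}, {"dx": 0, "dy": 0, "dz": 0, "rx": 0, "ry": 0, "rz": 0.12, "jaw": 4.5}, {"dx": 0, "dy": 0, "dz": 0, "rx": 0, "ry": 0, "rz": 0.12, "jaw": 4.5}, {"dx": 0, "dy": 0, "dz": 0, "rx": 0, "ry": 0, "rz": 0, "jaw": 4.5}]}}

```text
t: 11.32
ee_pos: [0.5106, 0.281, 0.0462]
eef_rot: [0.925, 0.38, 0.0, 0.0]
ft_force: [-0.4, -5.5, 5.1]
width: 0.0516
gripper_force: 30.0
```

```bash
python3 -c "
from plant import observe;s=observe();print(s['ft_force'],s['moment'],s['joint_pos'])"
```

```text
[-0.3905327  -5.52079818  5.11140631] [-0.8961277   0.10247079 -0.03026572] [ 4.00922352e-01  6.09535321e-01  1.60128930e+00 -5.62613144e-04
  9.30147329e-01  1.19158966e+00]
```

Call:
{"op": "drive_tool", "data": {"increments": [{"dx": 0, "dy": 0, "dz": 0, "rx": 0, "ry": 0, "rz": 0.06, "jaw": 4.5}, {"dx": 0, "dy": 0, "dz": 0, "rx": 0, "ry": 0, "rz": 0.06, "jaw": 4.5}, {"dx": 0, "dy": 0, "dz": 0, "rx": 0, "ry": 0, "rz": 0.04, "jaw": 4.5}, {"dx": 0, "dy": 0, "dz": 0, "rx": 0, "ry": 0, "rz": 0, "jaw": 4.5}]}}

```text
t: 11.82
ee_pos: [0.5107, 0.2809, 0.0462]
eef_rot: [0.952, 0.306, 0.0, 0.0]
ft_force: [0.2, -4.8, 4.4]
width: 0.0511
gripper_force: 30.0
```

```bash
python3 -c "
from plant import observe;s=observe();print(s['ft_force'],s['moment'],s['joint_pos'])"
```

```text
[ 0.18001852 -4.79293772  4.36671524] [-1.12547281 -0.04567531  0.00474238] [ 4.00782368e-01  6.09528170e-01  1.60129574e+00 -7.88872549e-04
  9.30154070e-01  1.34933593e+00]
```

Call:
{"op": "drive_tool", "data": {"increments": [{"dx": 0, "dy": 0, "dz": 0, "rx": 0, "ry": 0, "rz": 0.04, "jaw": 4.5}, {"dx": 0, "dy": 0, "dz": 0, "rx": 0, "ry": 0, "rz": 0.04, "jaw": 4.5}, {"dx": 0, "dy": 0, "dz": 0, "rx": 0, "ry": 0, "rz": 0, "jaw": 4.5}]}}

```text
t: 12.2
ee_pos: [0.5108, 0.2808, 0.0462]
eef_rot: [0.963, 0.268, 0.0, 0.0]
ft_force: [0.5, -5.6, 4.8]
width: 0.0515
gripper_force: 30.0
```

```bash
python3 - <<'E'
from plant import observe,vision;import cv2
s=observe();print(s['ft_force'],s['moment'],s['joint_pos'])
E
```

```text
[ 0.46465714 -5.5827661   4.75942848] [-1.24173535 -0.04969589  0.04317869] [ 4.00737537e-01  6.09508504e-01  1.60128525e+00 -9.10811474e-04
  9.30084876e-01  1.42936810e+00]
```

Release, lift and look.

Call:
{"op": "drive_tool", "data": {"increments": [{"dx": 0, "dy": 0, "dz": 0, "rx": 0, "ry": 0, "rz": 0, "jaw": 6.5}, {"dx": 0, "dy": 0, "dz": 0, "rx": 0, "ry": 0, "rz": 0, "jaw": 7.6}, {"dx": 0, "dy": 0, "dz": 0, "rx": 0, "ry": 0, "rz": 0, "jaw": 7.6}, {"dx": 0, "dy": 0, "dz": -2.5, "rx": 0, "ry": 0, "rz": 0, "jaw": 7.6}, {"dx": 0, "dy": 0, "dz": -3, "rx": 0, "ry": 0, "rz": 0, "jaw": 7.6}, {"dx": 0, "dy": 0, "dz": -3, "rx": 0, "ry": 0, "rz": 0, "jaw": 7.6}, {"dx": 0, "dy": 0, "dz": -3, "rx": 0, "ry": 0, "rz": 0, "jaw": 7.6}, {"dx": 0, "dy": 0, "dz": -3, "rx": 0, "ry": 0, "rz": 0, "jaw": 7.6}, {"dx": 0, "dy": 0, "dz": 0, "rx": 0, "ry": 0, "rz": 0, "jaw": 7.6}]}}

```text
t: 13.32
ee_pos: [0.5114, 0.2818, 0.1932]
eef_rot: [0.964, 0.267, 0.002, -0.0]
ft_force: [0.1, -0.5, -0.1]
width: 0.0761
gripper_force: 0.0
```

```bash
python3 - <<'E'
from h import *
from plant import vision
c=vision.capture('wrist');P=cloud(c,c['tool_from_camera'])
m=red(c)&(c['z_map']>0);v,u=np.nonzero(m);print(len(u),u.min(),u.max(),v.min(),v.max())
u0,v0,w,h=200,160,240,180
cv2.imwrite('pics/w5.png',cv2.resize(c['img'][v0:v0+240,180:480],None,fx=2.5,fy=2.5,interpolation=3))
E
```

```text
448 214 240 200 222
```

View pics/w5.png

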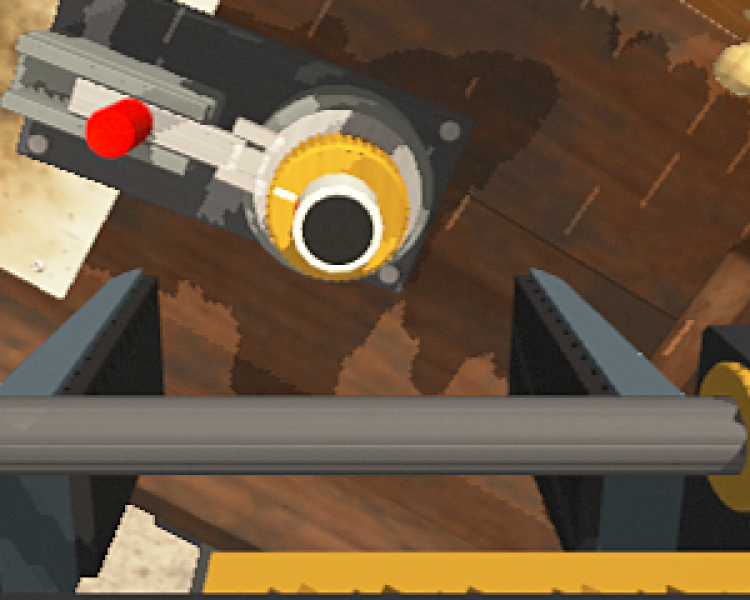

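The ring's white line at (285,195) meets the barrel's red line at (297,203) on the bolt side. The tongue sits between the lugs at (245,150) and the gripper is clear.

```bash
python3 -c "
from plant import r;print(r.hand_in())"
```

```text
the job is handed in; nothing more can be done
None
```

I handed the job in at about 13 s: the bolt is home, the brass ring is turned to its lock mark with the barrel still at its setting, and I never went near the other tester; `hand_in()` gave no verdict.

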